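# Fetch the sugar pot from behind the sample pieces

### The job

Get the little lidded sugar pot out from behind the three tall pieces (blue tumbler, white canister, green vase) on the wooden sample stand: first set all three tall pieces aside on the cork mat, then stand the pot on the centre of the banding wheel, and then put each tall piece back on the stand where it stood before. Keep every piece upright, set it down rather than drop it, and leave the egg cup and the shaker on the stand where they are.

Things in the scene. Friction and masses are not known exactly. Their poses are not given: they have to be found in the camera images.
- tumbler_mid (a point): cobalt-blue ceramic tumbler with a white rim, open at the top, upright, round and straight-sided, 52 mm in diameter and 94 mm high, about 0.2 kg; this point is on its axis half-way up (47 mm above its foot), z up along the axis. It stands on the sample stand; remember where it is at the start.
- canister_mid (a point): white ceramic canister with blue bands and dots and a fixed lid with a small blue knob, upright, round and straight-sided up to 80 mm, 52 mm in diameter, 98 mm high over the knob, about 0.2 kg; this point is on its axis, 49 mm above its foot, z up along the axis. It stands on the sample stand; remember where it is at the start.
- vase_mid (a point): grey-green ceramic vase with a short narrow neck and a dark mouth, upright, round and straight-sided up to 78 mm, 52 mm in diameter, 96 mm high, about 0.2 kg; this point is on its axis, 48 mm above its foot, z up along the axis. It stands on the sample stand; remember where it is at the start.
- pot_mid (a point): small white sugar pot with blue dots, its pale-blue lid fixed on, with a small blue knob; round, 55 mm in diameter with straight sides from 5 to 36 mm up, 42 mm high at the shoulder and 56 mm over the knob (knob 13 mm wide), about 0.14 kg; this point is on its axis, 28 mm above its foot. It stands at the back of the sample stand, hemmed in by the three tall pieces in front of it and beside it (gaps of about 5 to 20 mm).
- stand: wooden sample stand, fixed, 142 mm deep (its x) by 284 mm wide (its y); its floor is 12 mm above the desk. Along the back (+x) edge and the two sides runs a rail 6 mm thick that reaches 44 mm above the desk; the front (-x) is open. Origin: centre of its underside, on the desk. The three tall pieces stand about at x -36 mm, y 0 and at x 0, y +64 and -64 mm of its frame (which piece is at which place varies), the pot about at x +25, y 0.
- wheel_top (a point): centre of the top face of the banding wheel: a round aluminium head 170 mm in diameter, with dark centring rings, on an iron foot; the head's top is 60 mm above the desk. The head turns about its vertical axis with slight friction; its foot is fixed. This point lies on the top surface, z up.
- mat: square cork mat, fixed, 170 by 170 mm and 10 mm thick, flat on the desk; the side area for pieces set aside. Origin: centre of its underside; x and y along its edges.
- eggcup_mid (a point): small white egg cup with a blue rim, 40 mm in diameter, 46 mm high, loose; stands in the back left (+y) corner of the stand and stays there. This point is on its axis half-way up.
- shaker_mid (a point): small blue shaker with a steel cap, 37 mm in diameter, 49 mm high, loose; stands in the back right (-y) corner of the stand and stays there. This point is on its axis half-way up.

How it is judged:
By the outcome, as a careful person would: the job done as asked, in the order asked, and still so for the second after the job is handed in, with the robot touching nothing.
It also fails if it takes over 144 s, if anything falls off the work surface, if the arm or the gripper's body presses on something with over 40 N, if the wrist force passes 120 N, or if a joint passes its speed limit or range.

### The arm

A 7-joint arm with a two-finger parallel gripper is mounted at the origin on the work surface. World frame = base frame: x ahead of the robot, y to its left, z up, the work surface at z = 0. Lengths are in mm, angles in degrees, forces in N, time in s.
With the tool pointing down it reaches from about 425 to 950 mm from the base axis. Payload 4.7 kg.
Tool frame: the origin (TCP) lies at the very end of the fingers, on their centre line; the grasp point (between the pads) lies 19 mm behind it (tcp_to_grasp is the distance from the TCP to the grasp point, in mm); z points along the fingers, y is the direction in which the jaws open and shut (so a half turn about z gives the same grasp; the last joint's range is limited). The gripper opens to 87 mm and grips with 3 to 60 N. Pads are 19 mm wide; open, the fingers measure 117 mm over their backs; the gripper's body (75 mm by 190 mm) begins 51 mm behind the grasp point.
Start: joints at [-71.499, 26.849, -2.785, 87.806, 1.381, 65.374, -4.715], TCP at [232.557, 633.693, 222.573] pointing down, gripper open.
Joint ranges: [-148.3, 148.3], [-19.14, 114.17], [-79.39, 73.82], [5.75, 140.21], [-59.74, 239.74], [12.07, 113.84], [-152.46, 152.46]. Speed limits (degrees/s): [147.25, 147.25, 180, 180, 180, 180, 180].

### API

Orientations are given as [roll, pitch, yaw] about the fixed x, y, z axes, in that order (R = Rz(yaw) Ry(pitch) Rx(roll)).
In Python, from workcell import read_state, grab_frame, hand_in, tcp_to_grasp gives the robot as it stands. The module is installed in compiled form; this text tells all that it offers.
- The arm moves only by the tool arm_command, never from a script. Its argument "moves" is a list that holds one entry, the list of rows, each a list of 5 numbers: the shift along the world's x, y, z in mm, then the turn about the world's z in rad, then the opening, from 0 (shut) to 1 (fully open). In form: [[[tx, ty, tz, yaw, fingers], ...]]. A call has 1 to 20 rows; each row shifts and turns the commanded pose from where the row before left it; what a row does not reach is not made up. A row lasts 1/8 s, in which the tool goes at most 62.5 mm and 10.7 degrees, less where a joint would pass 70% of its speed; a pose out of reach is approached as far as the arm can. A call is refused whole if a number of a shift passes 62.5 or a number of a turn 0.188, either way. A call with a gripper value outside its range is refused whole. The fingers move at their own pace and stop on an object; the grip force is fixed at half the most. Time passes only in rows, so rows that do not move let the fingers close. It gives the time, the measured TCP pose, the force and the opening at its end, in the units of the state.
- read_state(): the state, without advancing time (a new reading comes with each control period).
- grab_frame(name): name is "scene" or "top"; returns a dict with "frame" (400x640x3 uint8, blue, green, red), "fx", "fy", "cx", "cy" (pixels), "pose" (4x4, takes a point from camera to world coordinates). Camera axes: x right, y up, looking along -z (the intrinsics and any distortion apply to the point x, -y, -z); pixel columns grow to the right and rows downward; lengths in mm; the calibration is good to about 2 mm. A picture is of the moment at which its call begins. There is no depth.
- hand_in(): hands the job in, once; it reports no verdict.
The state is a dict: "clock": time; "joint_pos": joint angles; "dq": joint speeds; "effort": joint torques, N m; "ee_pos": TCP position; "ee_rot": TCP orientation; "contact_force": force on the tool from outside, world axes, zero at the start; "moment": the same for the moment, N m; "opening": opening from 0.0 (shut) to 1.0 (fully open).
Only numpy, scipy, OpenCV 4.12 (cv2) and the standard library are available. Lean on these libraries where they do the work, as an engineer would, in place of code of your own. Each camera call takes 0.05 s, during which the arm holds its last target. There are 200 camera calls.

## Working session

There is one attempt and no reset: what is moved stays moved. The work goes in short steps, Python scripts to look and compute and a tool call to move; the robot and the scene stay as the last step left them, time stands still between calls to the robot, and variables do not carry over. Pictures are saved under pics/ and viewed, about 12 in all and at most 16, crops included, and the job is handed in when it is done.

Besides the shell and the picture viewer there is one more tool, called after "Request:" in YAML: its name, and indented under it one key for each argument. arm_command: Moves the arm, as the interface text tells. Its arguments: {"type":"object","properties":{"moves":{"type":"array","items":{"type":"array","items":{"type":"array","items":{"type":"number"}}}}},"required":["moves"]}

```bash
mkdir -p pics
cat > h.py <<'E'
import numpy as np,cv2
from workcell import *
def save(name,f): cv2.imwrite('pics/'+name,f)
def ray(fr,u,v):
    d=fr['pose'][:3,:3]@np.array([(u-fr['cx'])/fr['fx'],-(v-fr['cy'])/fr['fy'],-1]); return fr['pose'][:3,3],d
def px2w(fr,u,v,z):
    o,d=ray(fr,u,v); return (o+d*(z-o[2])/d[2]).round(1)
def w2px(fr,p):
    c=np.linalg.inv(fr['pose'])@np.r_[p,1]; return (fr['cx']+fr['fx']*c[0]/-c[2],fr['cy']+fr['fy']*-c[1]/-c[2])
E
python3 - <<'E'
from h import *
for n in('scene','top'):
    f=grab_frame(n); save(n+'0.png',f['frame']); np.save(n+'0.npy',f,allow_pickle=True)
    print([k for k in f], f['fx'],f['fy'],f['cx'],f['cy'],f['pose'].round(3).tolist())
print(read_state(),tcp_to_grasp)
E
```

```text
['frame', 'fx', 'fy', 'cx', 'cy', 'pose'] 391.78635718812757 391.78635718812757 318.48794701843354 199.77674133568556 [[0.477, -0.691, 0.543, 1000.22], [0.879, 0.377, -0.291, -257.845], [-0.004, 0.617, 0.787, 705.484], [0.0, 0.0, 0.0, 1.0]]
['frame', 'fx', 'fy', 'cx', 'cy', 'pose'] 416.1516659862116 416.1516659862116 323.65933601140176 202.5105312640635 [[0.009, 0.985, -0.171, 371.57], [-1.0, 0.01, 0.003, -10.426], [0.004, 0.171, 0.985, 1068.527], [0.0, 0.0, 0.0, 1.0]]
{'clock': 0.1, 'joint_pos': array([-71.49793351,  26.89377352,  -2.78256833,  87.86684948,
         1.38095274,  65.37489717,  -4.71344114]), 'dq': array([ 0.05872245, -0.07620843, -0.03651531, -0.23084029,  0.01131814,
        0.12400223, -0.04862138]), 'effort': array([ 1.45167469e-04, -5.09169352e+01, -8.13265750e-02, -2.36831439e+01,
       -6.14991901e-02,  3.44689039e-02,  4.17628291e-05]), 'ee_pos': array([232.43069433, 633.14680283, 221.5916882 ]), 'ee_rot': array([-1.79898123e+02,  4.43257754e-03,  1.59844262e+02]), 'contact_force': array([-0.04809074, -0.22640012,  0.92876134]), 'moment': array([0.00614625, 0.00930655, 0.03916716]), 'opening': 0.9993908704153188} 18.700000000000003
```

View pics/scene0.png

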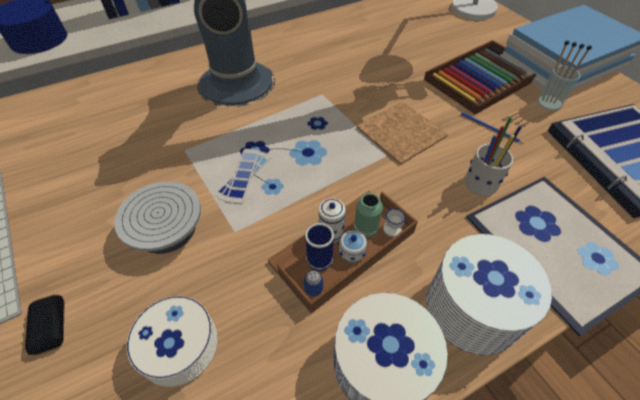

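View pics/top0.png

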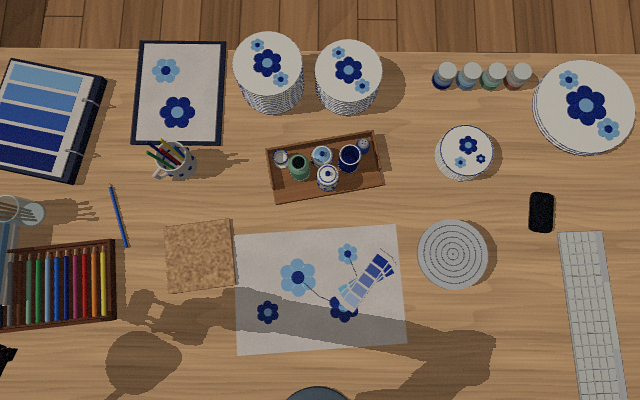

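Run:
```python
from h import *
a=cv2.imread('pics/top0.png')[120:210,255:395]; b=cv2.imread('pics/scene0.png')[185:310,260:420]
save('c1.png',cv2.resize(a,None,fx=5.7,fy=5.7,interpolation=2)); save('c2.png',cv2.resize(b,None,fx=4.5,fy=4.5,interpolation=2))
```

```text
(no output)
```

View pics/c1.png

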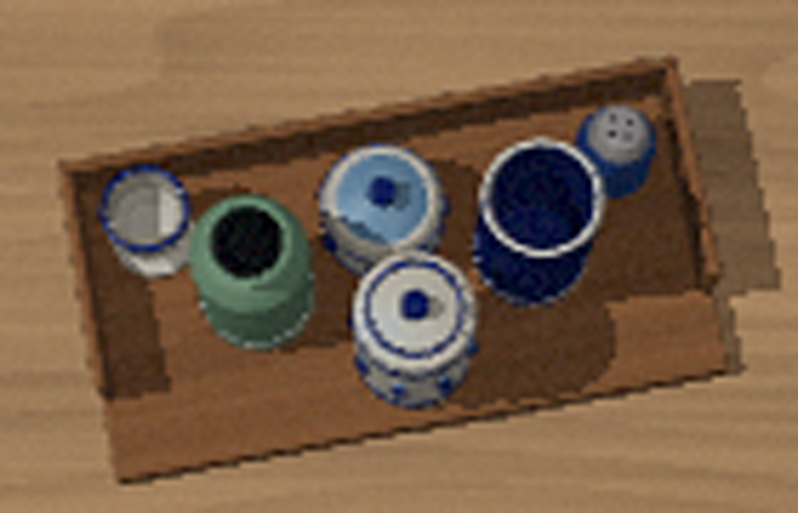

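View pics/c2.png

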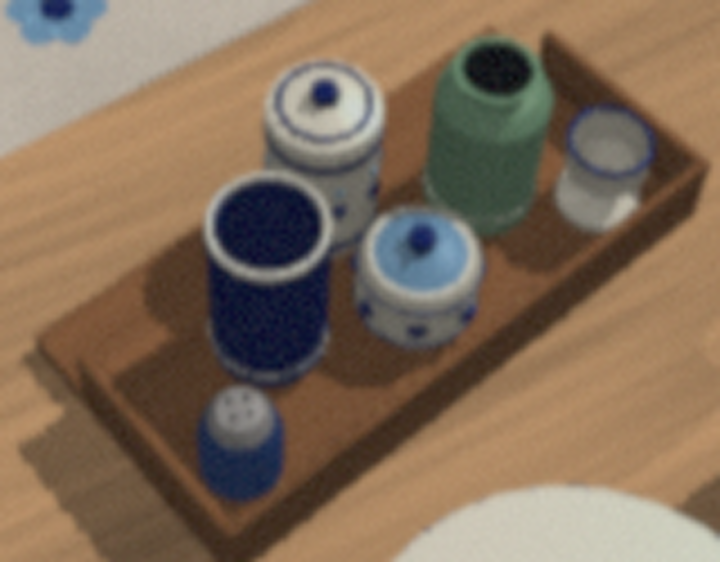

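Run:
```python
from h import *
T=np.load('top0.npy',allow_pickle=True).item(); S=np.load('scene0.npy',allow_pickle=True).item()
ct=lambda x,y:(255+(x+.5)/5.7-.5,120+(y+.5)/5.7-.5)
cs=lambda x,y:(260+(x+.5)/4.5-.5,185+(y+.5)/4.5-.5)
for n,a,b,z in [('tumbler',(542,197),(269,227),106),('can',(416,304),(324,93),105),('vase',(248,242),(498,68),108),('pot',(384,190),(423,237),62),('egg',(146,208),(610,142),58),('shaker',(618,130),(240,407),60)]:
    print(n,px2w(T,*ct(*a),z),px2w(S,*cs(*b),z))
q=[px2w(T,*ct(*a),z) for a,z in [((120,482),12),((728,375),12),((65,165),44),((672,62),44)]]
print('stand',q)
FL,FR,BL,BR=[np.array(i)[:2] for i in q]
c=(FL+FR+BL+BR)/4; ex=(BL+BR-FL-FR); print(c,np.degrees(np.arctan2(ex[1],ex[0])), np.linalg.norm(FL-FR),np.linalg.norm(FL-BL)); e2=FL+BL-FR-BR; print(np.degrees(np.arctan2(-e2[0],e2[1])))
m=[px2w(T,*p,10) for p in [(164,226),(232,219),(236,288),(168,294)]]; print('mat',m,np.mean(m,0),px2w(S,402,131,10))
print('wheel',px2w(T,453,254,60),px2w(S,157.5,213,60))
```

```text
tumbler [656.7 -74.1 106. ] [658.7 -73.4 106. ]
can [610.2 -21.5 105. ] [609.7 -19.9 105. ]
vase [635.3  49.  108. ] [635.7  51.3 108. ]
pot [672.2  -7.5  62. ] [669.9  -4.   62. ]
egg [664.1  97.3  58. ] [665.1  98.2  58. ]
shaker [ 701.5 -110.8   60. ] [ 702.8 -110.8   60. ]
stand [array([549.2, 110.4,  12. ]), array([ 601.5, -165. ,   12. ]), array([687.7, 135.6,  44. ]), array([ 739. , -137.1,   44. ])]
[644.35  -14.025] 10.890146750638493 280.3220469388735 140.7738967280511
10.70357595394329
mat [array([490.1, 393.8,  10. ]), array([509.9, 221.3,  10. ]), array([336.8, 203.2,  10. ]), array([320.6, 371.2,  10. ])] [414.35  297.375  10.   ] [424.1 299.6  10. ]
wheel [ 423.7 -326.    60. ] [ 427.3 -324.    60. ]
```

Top and scene views agree to within about 3 mm. The stand is at about (644,-14) with yaw 10.8°. The tumbler is at (657,-74), the canister at (610,-21), the vase at (635,50), the pot at (671,-6), the mat at about (417,298) and the wheel at about (425,-325). I'll start with the canister, jaws along the stand's y.

Request:
arm_command:
  moves:
    - [[20.8,-36.4,0,0.03,0.76],[20.8,-36.4,0,0.03,0.76],[20.8,-36.4,0,0.03,0.76],[20.8,-36.4,0,0.03,0.76],[20.8,-36.4,0,0.03,0.76],[20.8,-36.4,0,0.03,0.76],[20.8,-36.4,0,0.03,0.76],[20.8,-36.4,0,0.03,0.76],[20.8,-36.4,0,0.03,0.76],[20.8,-36.4,0,0.03,0.76],[20.8,-36.4,0,0.03,0.76],[20.8,-36.4,0,0.03,0.76],[20.8,-36.4,0,0.03,0.76],[20.8,-36.4,0,0.03,0.76],[20.8,-36.4,0,0.03,0.76],[20.8,-36.4,0,0.03,0.76],[20.8,-36.4,0,0.03,0.76],[20.8,-36.4,0,0.03,0.76],[0,0,0,0,0.76]]

```text
clock: 2.48
ee_pos: [607.5, -25.9, 222.0]
ee_rot: [-179.9, -0.0, -169.6]
contact_force: [-0.5, -0.4, -0.4]
opening: 0.756
```

Request:
arm_command:
  moves:
    - [[0,0,-30,0,0.76],[0,0,-30,0,0.76],[0,0,-20,0,0.76],[0,0,-10,0,0.76],[0,0,0,0,0.76],[0,0,0,0,0.76]]

```text
clock: 3.22
ee_pos: [607.6, -21.2, 133.5]
ee_rot: [-180.0, 0.1, -169.2]
contact_force: [-0.2, -0.4, 0.3]
opening: 0.761
```

Run:
```python
from h import *
T=grab_frame('top');S=grab_frame('scene'); s=read_state(); print(s['ee_pos'],s['ee_rot'],s['clock'])
p=s['ee_pos']; print(w2px(T,p),w2px(S,p))
a=T['frame'][120:210,255:395]; b=S['frame'][135:310,240:420]
a=cv2.resize(a,(700,450),interpolation=2)[:,:400]; b=cv2.resize(b,(463,450),interpolation=2)
save('d1.png',np.hstack([a[:,:336] if 0 else a,b[:,:400]]))
```

```text
[607.59309897 -21.4456015  133.58512931] [-1.79992773e+02  1.03882395e-01 -1.69216894e+02] 3.325
(np.float64(327.70377281017767), np.float64(171.04110600396916)) (np.float64(330.6935787983663), np.float64(195.55105543371747))
```

View pics/d1.png

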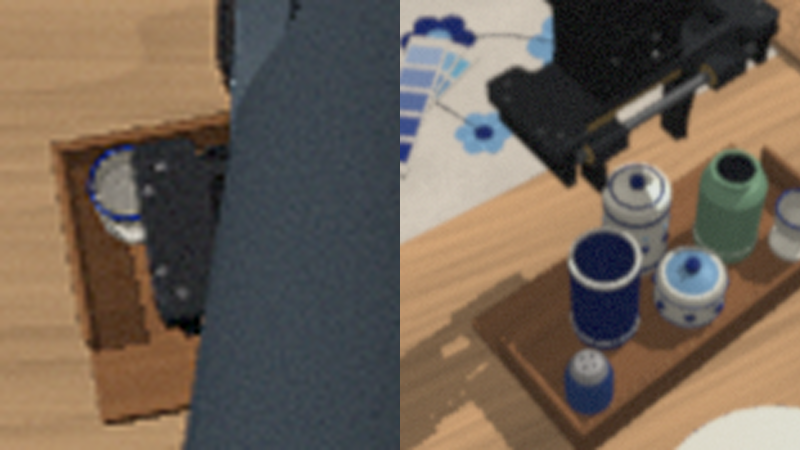

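Both fingertips straddle the canister: knob at crop (636,180), tips at (598,182) and (672,135). I'll descend and grip.

Request:
arm_command:
  moves:
    - [[0,0,-15,0,0.76],[0,0,-20,0,0.76],[0,0,-20,0,0.76],[0,0,-15,0,0.76],[0,0,-8,0,0.76],[0,0,0,0,0.76],[0,0,0,0,0.76],[0,0,0,0,0],[0,0,0,0,0],[0,0,0,0,0],[0,0,0,0,0],[0,0,0,0,0]]

```text
clock: 4.82
ee_pos: [607.2, -21.3, 55.0]
ee_rot: [180.0, 0.0, -169.2]
contact_force: [-0.1, 0.7, 4.5]
opening: 0.588
```

Request:
arm_command:
  moves:
    - [[0,0,5,0,0],[0,0,15,0,0],[0,0,30,0,0],[0,0,35,0,0],[-6,14.4,35,0,0],[-6,14.4,0,0,0],[-11,26.3,0,0,0],[-11,26.3,0,0,0],[-11,26.3,0,0,0],[-11,26.3,0,0,0],[-11,26.3,0,0,0],[-11,26.3,0,0,0],[-11,26.3,0,0,0],[-11,26.3,0,0,0],[-11,26.3,0,0,0],[-11,26.3,0,0,0],[-11,26.3,0,0,0],[-11,26.3,0,0,0],[-6,14.4,0,0,0],[-4,10,0,0,0]]

```text
clock: 7.32
ee_pos: [452.3, 347.4, 173.9]
ee_rot: [-179.9, -0.1, -169.2]
contact_force: [0.4, -0.9, -1.6]
opening: 0.588
```

Request:
arm_command:
  moves:
    - [[0,0,-20,0,0],[0,0,-35,0,0],[0,0,-30,0,0],[0,0,-18,0,0],[0,0,-8,0,0],[0,0,0,0,0],[0,0,0,0,0]]

```text
clock: 8.2
ee_pos: [453.7, 347.8, 64.6]
ee_rot: [179.9, 0.1, -169.2]
contact_force: [0.3, -0.4, -1.9]
opening: 0.589
```

Run:
```python
from h import *
S=grab_frame('scene'); s=read_state(); print(s['ee_pos'],s['ee_rot'],s['clock'],s['contact_force'])
b=S['frame'][70:180,330:470]; save('d2.png',cv2.resize(b,None,fx=5,fy=5,interpolation=2))
```

```text
[453.61957142 347.82027006  64.64527243] [ 1.79933801e+02  1.03698120e-01 -1.69218343e+02] 8.25 [-0.11327937 -0.15312751 -1.82209144]
```

View pics/d2.png

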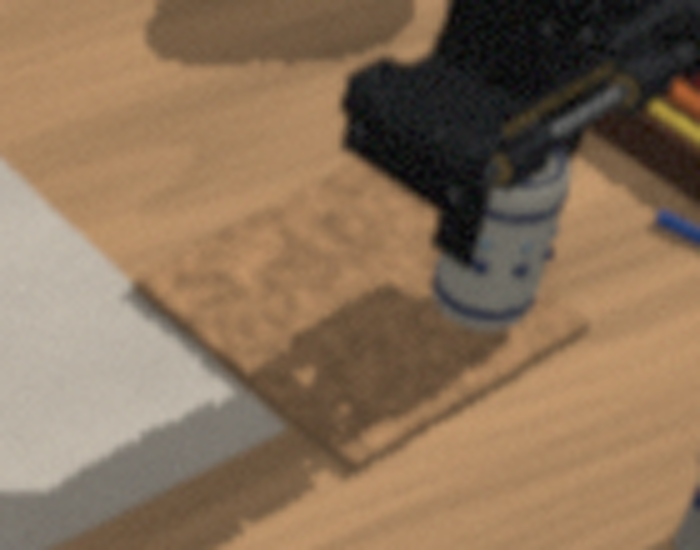

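Request:
arm_command:
  moves:
    - [[0,0,-5,0,0],[0,0,-4,0,0],[0,0,-1.5,0,0],[0,0,-1,0,0],[0,0,0,0,0],[0,0,0,0,0]]

```text
clock: 9.0
ee_pos: [452.7, 347.1, 53.0]
ee_rot: [-180.0, -0.0, -169.2]
contact_force: [-2.9, -2.0, 6.5]
opening: 0.59
```

Request:
arm_command:
  moves:
    - [[0,0,0,0,0.78],[0,0,0,0,0.78],[0,0,0,0,0.78],[0,0,10,0,0.78],[0,0,35,0,0.78],[0,0,40,0,0.78],[0,0,40,0,0.78],[14,-22.9,0,-0.1208,0.78],[14,-22.9,0,-0.1208,0.78],[14,-22.9,0,-0.1208,0.78],[14,-22.9,0,-0.1208,0.78],[14,-22.9,0,-0.1208,0.78],[14,-22.9,0,-0.1208,0.78],[14,-22.9,0,-0.1208,0.78],[14,-22.9,0,-0.1208,0.78],[14,-22.9,0,-0.1208,0.78],[14,-22.9,0,-0.1208,0.78],[14,-22.9,0,-0.1208,0.78],[14,-22.9,0,-0.1208,0.78],[14,-22.9,0,-0.1208,0.78]]

```text
clock: 11.5
ee_pos: [635.5, 49.1, 177.8]
ee_rot: [180.0, -0.0, 100.6]
contact_force: [0.1, 0.1, 1.0]
opening: 0.781
```

Request:
arm_command:
  moves:
    - [[0,0,0,0,0.78],[0,0,-15,0,0.78],[0,0,-15,0,0.78],[0,0,-10,0,0.78],[0,0,0,0,0.78]]

```text
clock: 12.12
ee_pos: [634.0, 50.1, 135.6]
ee_rot: [-179.9, -0.0, 100.9]
contact_force: [-0.1, -0.3, 0.3]
opening: 0.78
```

Run:
```python
from h import *
T=grab_frame('top');S=grab_frame('scene'); s=read_state(); print(s['ee_pos'],s['ee_rot'],s['clock'],s['contact_force'])
b=S['frame'][80:310,260:460]; save('d3.png',cv2.resize(b,None,fx=2.6,fy=2.6,interpolation=2))
```

```text
[635.07548727  49.75419848 137.08338264] [ 1.79989887e+02 -9.36131108e-05  1.00823575e+02] 12.225 [ 0.29722878 -0.57897087 -0.06828786]
```

View pics/d3.png

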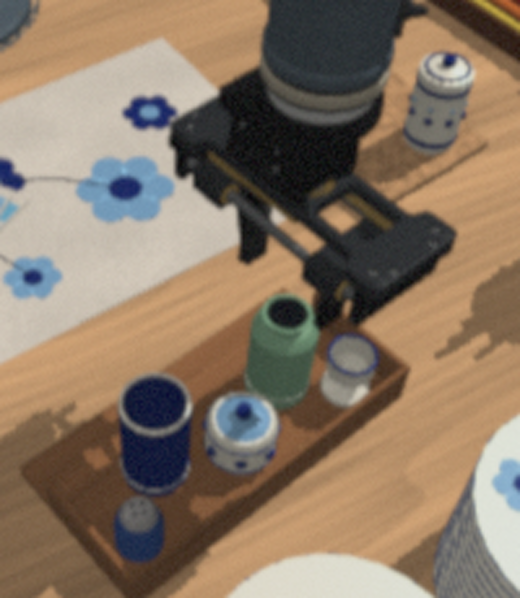

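The canister is standing upright on the mat at (438,105), and the fingers straddle the vase mouth at (290,312). Descend and grip the vase.

Request:
arm_command:
  moves:
    - [[0,0,-15,0,0.78],[0,0,-20,0,0.78],[0,0,-20,0,0.78],[0,0,-18,0,0.78],[0,0,-9,0,0.78],[0,0,0,0,0.78],[0,0,0,0,0.78],[0,0,0,0,0],[0,0,0,0,0],[0,0,0,0,0],[0,0,0,0,0],[0,0,0,0,0]]

```text
clock: 13.72
ee_pos: [635.6, 49.7, 55.6]
ee_rot: [179.9, -0.0, 100.8]
contact_force: [1.2, 1.1, 3.3]
opening: 0.584
```

Request:
arm_command:
  moves:
    - [[0,0,5,0,0],[0,0,15,0,0],[0,0,30,0,0],[0,0,35,0,0],[-6.6,8.1,35,0,0],[-13.2,16,0,0,0],[-13.2,16,0,0,0],[-13.2,16,0,0,0],[-13.2,16,0,0,0],[-13.2,16,0,0,0],[-13.2,16,0,0,0],[-13.2,16,0,0,0],[-13.2,16,0,0,0],[-13.2,16,0,0,0],[-13.2,16,0,0,0],[-13.2,16,0,0,0],[-13.2,16,0,0,0],[-6.6,8.1,0,0,0],[0,0,0,0,0]]

```text
clock: 16.1
ee_pos: [462.7, 258.4, 174.8]
ee_rot: [-180.0, 0.0, 100.9]
contact_force: [0.5, 0.4, -1.6]
opening: 0.592
```

Request:
arm_command:
  moves:
    - [[0,0,-20,0,0],[0,0,-35,0,0],[0,0,-30,0,0],[0,0,-18,0,0],[0,0,-8,0,0],[0,0,-5,0,0],[0,0,-3,0,0],[0,0,0,0,0],[0,0,0,0,0]]

```text
clock: 17.23
ee_pos: [463.6, 258.0, 56.5]
ee_rot: [179.9, -0.0, 100.8]
contact_force: [-0.1, 0.1, -1.2]
opening: 0.588
```

Request:
arm_command:
  moves:
    - [[0,0,-2,0,0],[0,0,-1,0,0],[0,0,-0.6,0,0],[0,0,0,0,0],[0,0,0,0,0]]

```text
clock: 17.85
ee_pos: [463.5, 258.0, 53.5]
ee_rot: [-180.0, -0.0, 100.8]
contact_force: [-2.3, -0.4, 7.5]
opening: 0.586
```

Request:
arm_command:
  moves:
    - [[0,0,0,0,0.78],[0,0,0,0,0.78],[0,0,0,0,0.78],[0,0,10,0,0.78],[0,0,35,0,0.78],[0,0,40,0,0.78],[0,0,40,0,0.78],[14.9,-25.5,0,0,0.78],[14.9,-25.5,0,0,0.78],[14.9,-25.5,0,0,0.78],[14.9,-25.5,0,0,0.78],[14.9,-25.5,0,0,0.78],[14.9,-25.5,0,0,0.78],[14.9,-25.5,0,0,0.78],[14.9,-25.5,0,0,0.78],[14.9,-25.5,0,0,0.78],[14.9,-25.5,0,0,0.78],[14.9,-25.5,0,0,0.78],[14.9,-25.5,0,0,0.78],[14.9,-25.5,0,0,0.78]]

```text
clock: 20.35
ee_pos: [657.5, -74.5, 178.1]
ee_rot: [180.0, -0.0, 100.8]
contact_force: [0.7, 0.2, -0.6]
opening: 0.782
```

Request:
arm_command:
  moves:
    - [[0,0,0,0,0.78],[0,0,-15,0,0.78],[0,0,-15,0,0.78],[0,0,-10,0,0.78],[0,0,0,0,0.78]]

```text
clock: 20.98
ee_pos: [656.2, -73.0, 136.0]
ee_rot: [-179.9, -0.0, 100.8]
contact_force: [-0.4, 1.2, -0.2]
opening: 0.78
```

Run:
```python
from h import *
S=grab_frame('scene'); s=read_state(); print(s['ee_pos'],s['ee_rot'],s['clock'],s['contact_force'])
b=S['frame'][80:310,260:460]; save('d4.png',cv2.resize(b,None,fx=2.6,fy=2.6,interpolation=2))
```

```text
[656.78487107 -73.33268626 136.929576  ] [-1.79949390e+02 -1.47408172e-02  1.00828093e+02] 21.025 [ 0.05718778 -0.76701488  0.10594415]
```

View pics/d4.png

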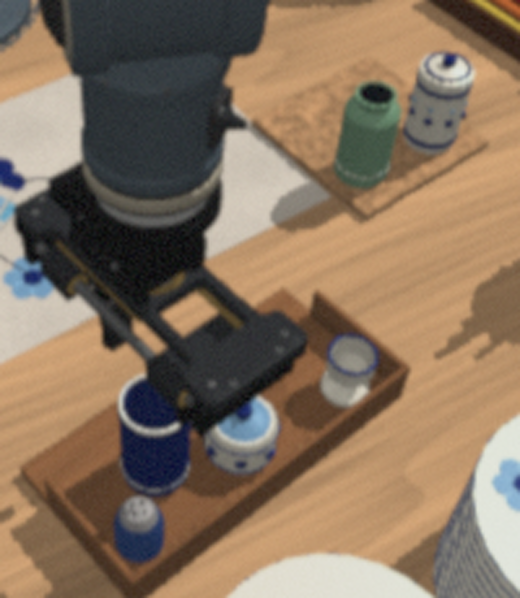

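Vase and canister are both upright on the mat. Fingers are over the tumbler, at crop (155,400).

Request:
arm_command:
  moves:
    - [[0,0,-15,0,0.78],[0,0,-20,0,0.78],[0,0,-20,0,0.78],[0,0,-18,0,0.78],[0,0,-9,0,0.78],[0,0,0,0,0.78],[0,0,0,0,0.78],[0,0,0,0,0],[0,0,0,0,0],[0,0,0,0,0],[0,0,0,0,0],[0,0,0,0,0]]

```text
clock: 22.52
ee_pos: [657.5, -73.7, 56.0]
ee_rot: [179.9, 0.0, 100.8]
contact_force: [0.7, 0.5, 2.5]
opening: 0.6
```

Request:
arm_command:
  moves:
    - [[0,0,5,0,0],[0,0,15,0,0],[0,0,30,0,0],[0,0,40,0,0],[-7.9,10.5,40,0,0],[-18.7,24.7,0,0,0],[-18.7,24.7,0,0,0],[-18.7,24.7,0,0,0],[-18.7,24.7,0,0,0],[-18.7,24.7,0,0,0],[-18.7,24.7,0,0,0],[-18.7,24.7,0,0,0],[-18.7,24.7,0,0,0],[-18.7,24.7,0,0,0],[-18.7,24.7,0,0,0],[-18.7,24.7,0,0,0],[-18.7,24.7,0,0,0],[-18.7,24.7,0,0,0],[-18.7,24.7,0,0,0],[-8.3,10.9,0,0,0]]

```text
clock: 25.02
ee_pos: [378.0, 294.5, 185.9]
ee_rot: [180.0, -0.0, 100.9]
contact_force: [0.7, -0.2, -1.8]
opening: 0.6
```

Request:
arm_command:
  moves:
    - [[0,0,0,0,0],[0,0,-20,0,0],[0,0,-35,0,0],[0,0,-35,0,0],[0,0,-20,0,0],[0,0,-10,0,0],[0,0,-6,0,0],[0,0,-2,0,0],[0,0,0,0,0],[0,0,0,0,0]]

```text
clock: 26.28
ee_pos: [379.3, 293.8, 58.0]
ee_rot: [179.9, -0.0, 100.8]
contact_force: [-0.4, 0.5, -2.1]
opening: 0.599
```

Request:
arm_command:
  moves:
    - [[0,0,-2.5,0,0],[0,0,-1.5,0,0],[0,0,-0.6,0,0],[0,0,0,0,0],[0,0,0,0,0]]

```text
clock: 26.9
ee_pos: [379.1, 293.7, 53.8]
ee_rot: [-180.0, -0.0, 100.8]
contact_force: [-1.7, -2.1, 8.1]
opening: 0.605
```

Request:
arm_command:
  moves:
    - [[0,0,0,0,0.8],[0,0,0,0,0.8],[0,0,0,0,0.8],[0,0,10,0,0.8],[0,0,35,0,0.8],[0,0,40,0,0.8],[0,0,40,0,0.8],[22.4,-23,0,0.1208,0.9],[22.4,-23,0,0.1208,0.9],[22.4,-23,0,0.1208,0.9],[22.4,-23,0,0.1208,0.9],[22.4,-23,0,0.1208,0.9],[22.4,-23,0,0.1208,0.9],[22.4,-23,0,0.1208,0.9],[22.4,-23,0,0.1208,0.9],[22.4,-23,0,0.1208,0.9],[22.4,-23,0,0.1208,0.9],[22.4,-23,0,0.1208,0.9],[22.4,-23,0,0.1208,0.9],[22.4,-23,0,0.1208,0.9]]

```text
clock: 29.4
ee_pos: [670.9, -6.3, 178.4]
ee_rot: [-180.0, 0.0, -169.0]
contact_force: [0.9, 0.8, -0.4]
opening: 0.9
```

Request:
arm_command:
  moves:
    - [[0,0,0,0,0.9],[0,0,-25,0,0.9],[0,0,-30,0,0.9],[0,0,-15,0,0.9],[0,0,0,0,0.9],[0,0,0,0,0.9]]

```text
clock: 30.15
ee_pos: [671.0, -5.3, 109.2]
ee_rot: [-180.0, 0.1, -169.2]
contact_force: [0.8, 0.8, -0.7]
opening: 0.898
```

Run:
```python
from h import *
S=grab_frame('scene'); s=read_state(); print(s['ee_pos'],s['ee_rot'],s['clock'],s['contact_force'])
b=S['frame'][80:310,260:460]; save('d5.png',cv2.resize(b,None,fx=2.6,fy=2.6,interpolation=2))
```

```text
[671.16002106  -5.42345541 109.34029533] [-1.79983407e+02  1.35258611e-01 -1.69218344e+02] 30.2 [-0.26170079 -0.36963125  0.16010642]
```

View pics/d5.png

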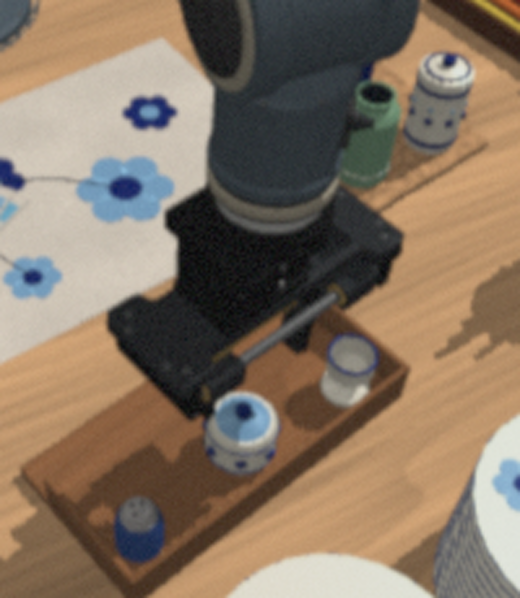

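Request:
arm_command:
  moves:
    - [[0,0,-20,0,0.9],[0,0,-25,0,0.9],[0,0,-20,0,0.9],[0,0,-15,0,0.9],[0,0,-8,0,0.9],[0,0,-4,0,0.9],[0,0,0,0,0.9],[0,0,0,0,0.9],[0,0,0,0,0],[0,0,0,0,0],[0,0,0,0,0],[0,0,0,0,0],[0,0,0,0,0],[0,0,0,0,0]]

```text
clock: 31.95
ee_pos: [670.3, -5.5, 16.0]
ee_rot: [180.0, 0.0, -169.2]
contact_force: [0.3, 0.6, 1.5]
opening: 0.62
```

Run:
```python
from h import *
a=cv2.imread('pics/top0.png')[215:295,413:493]; b=cv2.imread('pics/scene0.png')[175:255,110:205]
save('w.png',np.hstack([cv2.resize(a,None,fx=4.5,fy=4.5,interpolation=2),cv2.resize(b,None,fx=4.5,fy=4.5,interpolation=2)]))
```

```text
(no output)
```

View pics/w.png

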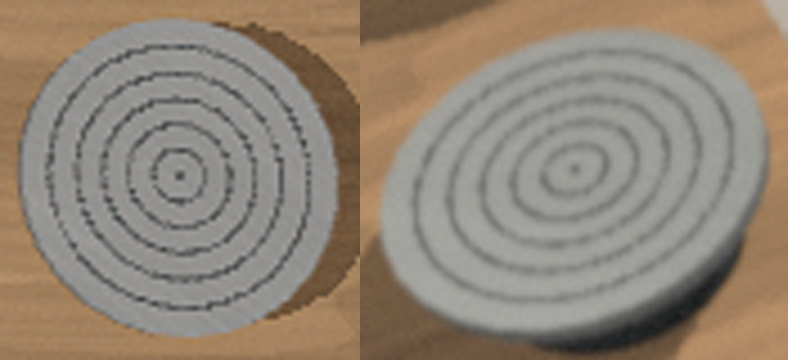

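Request:
arm_command:
  moves:
    - [[0,0,4,0,0],[0,0,10,0,0],[0,0,25,0,0],[0,0,35,0,0],[0,0,35,0,0],[0,0,20,0,0]]

```text
clock: 32.7
ee_pos: [671.1, -5.6, 147.5]
ee_rot: [-180.0, 0.2, -169.2]
contact_force: [0.4, 0.5, -1.6]
opening: 0.624
```

Run:
```python
from h import *
T=np.load('top0.npy',allow_pickle=True).item(); S=np.load('scene0.npy',allow_pickle=True).item()
print(px2w(T,452.6,253.7,60),px2w(S,157.4,212.4,60)); s=read_state();print(s['ee_pos'],s['contact_force'])
```

```text
[ 424.4 -325.1   60. ] [ 425.7 -323.8   60. ]
[671.1085264   -5.63766289 147.45834591] [ 0.38806736  0.47287605 -1.62421046]
```

Request:
arm_command:
  moves:
    - [[-8,-10,0,-0.05,0],[-14,-18,0,-0.05,0],[-17.2,-22.5,0,-0.05,0],[-17.2,-22.5,0,-0.05,0],[-17.2,-22.5,0,-0.05,0],[-17.2,-22.5,0,-0.05,0],[-17.2,-22.5,0,-0.05,0],[-17.2,-22.5,0,-0.05,0],[-17.2,-22.5,0,-0.05,0],[-17.2,-22.5,0,-0.05,0],[-17.2,-22.5,0,-0.05,0],[-17.2,-22.5,0,-0.05,0],[-17.2,-22.5,0,-0.05,0],[-17.2,-22.5,0,-0.05,0],[-10.3,-12.5,0,0,0],[-7,-8.5,-10,0,0],[0,0,-20,0,0],[0,0,-20,0,0],[0,0,-8,0,0],[0,0,0,0,0]]

```text
clock: 35.2
ee_pos: [424.5, -324.1, 86.2]
ee_rot: [180.0, -0.1, 150.7]
contact_force: [0.8, -0.9, -1.4]
opening: 0.623
```

Request:
arm_command:
  moves:
    - [[0,0,-10,0,0],[0,0,-6,0,0],[0,0,-3,0,0],[0,0,0,0,0],[0,0,0,0,0]]

```text
clock: 35.83
ee_pos: [424.7, -324.6, 68.1]
ee_rot: [180.0, 0.0, 150.7]
contact_force: [-0.1, 1.0, -1.4]
opening: 0.621
```

Run:
```python
from h import *
S=grab_frame('scene'); s=read_state(); print(s['ee_pos'],s['ee_rot'],s['joint_pos'].round(),s['clock'],s['contact_force'])
b=S['frame'][130:265,90:225]; save('d6.png',cv2.resize(b,None,fx=4,fy=4,interpolation=2))
```

```text
[ 424.7117105  -324.63423102   68.11430684] [1.79994228e+02 2.86511113e-02 1.50675220e+02] [ 13.  26.  25. 116. -17.  41. 110.] 35.875 [ 0.58751779  0.67497514 -1.01690614]
```

View pics/d6.png

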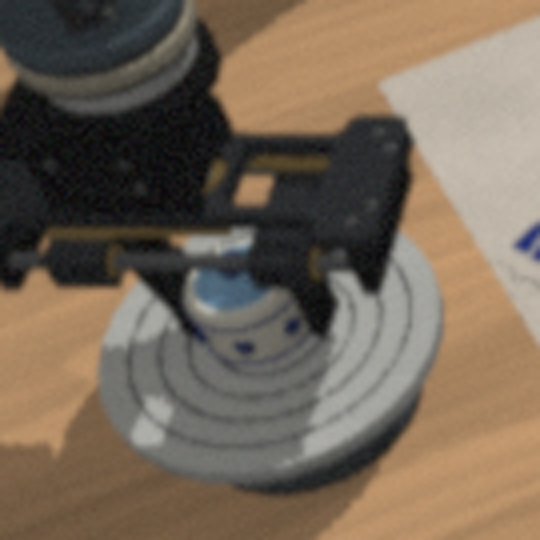

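The pot is about 4 mm above the wheel and looks centred on the rings (foot near (260,365)). I'll lower it until it touches.

Request:
arm_command:
  moves:
    - [[0,0,-2,0,0],[0,0,-1.5,0,0],[0,0,-0.8,0,0],[0,0,-0.4,0,0],[0,0,0,0,0],[0,0,0,0,0]]

```text
clock: 36.62
ee_pos: [424.5, -324.4, 63.9]
ee_rot: [180.0, -0.0, 150.7]
contact_force: [-1.5, 2.6, 5.4]
opening: 0.621
```

Request:
arm_command:
  moves:
    - [[0,0,0,0,0.85],[0,0,0,0,0.85],[0,0,0,0,0.85],[0,0,10,0,0.85],[0,0,30,0,0.85],[0,0,40,0,0.85],[0,0,40,0,0.85],[17,38,0,-0.0544,0.8],[17,38,0,-0.0544,0.8],[17,38,0,-0.0544,0.8],[17,38,0,-0.0544,0.8],[17,38,0,-0.0544,0.8],[17,38,0,-0.0544,0.8],[17,38,0,-0.0544,0.8],[17,38,0,-0.0544,0.8]]

```text
clock: 38.5
ee_pos: [561.1, -19.3, 183.9]
ee_rot: [180.0, 0.0, 125.6]
contact_force: [1.2, -1.3, -0.1]
opening: 0.803
```

Request:
arm_command:
  moves:
    - [[-22.6,39.2,0,-0.0544,0.8],[-22.6,39.2,0,-0.0544,0.8],[-22.6,39.2,0,-0.0544,0.8],[-22.6,39.2,0,-0.0544,0.8],[-22.6,39.2,0,-0.0544,0.8],[-22.6,39.2,0,-0.0544,0.8],[-22.6,39.2,0,-0.0544,0.8],[-22.6,39.2,0,-0.0544,0.8],[0,0,0,0,0.8],[0,0,0,0,0.8]]

```text
clock: 39.75
ee_pos: [380.2, 292.5, 183.5]
ee_rot: [180.0, 0.0, 100.8]
contact_force: [0.2, -0.4, -0.6]
opening: 0.797
```

Run:
```python
from h import *
T=grab_frame('top'); S=grab_frame('scene'); s=read_state(); print(s['ee_pos'],s['ee_rot'],s['joint_pos'].round(),s['clock'],s['contact_force'])
b=S['frame'][150:265,90:225]; a=T['frame'][210:300,408:498]
save('d7.png',np.hstack([cv2.resize(a,(400,400),interpolation=2),cv2.resize(b,(400,400),interpolation=2)]))
for n,F in(('T',T),('S',S)): print(n,w2px(F,[425,-324.5,112]))
```

```text
[380.58561192 291.81626654 183.42370921] [1.79971373e+02 1.09286692e-02 1.00674046e+02] [-61.  11.  22. 117.  -5.  52. -26.] 39.85 [-0.10485444 -0.3107848  -0.80273935]
T (np.float64(459.36238675914217), np.float64(252.2916896429293))
S (np.float64(148.18486316526443), np.float64(196.43285745851685))
```

View pics/d7.png

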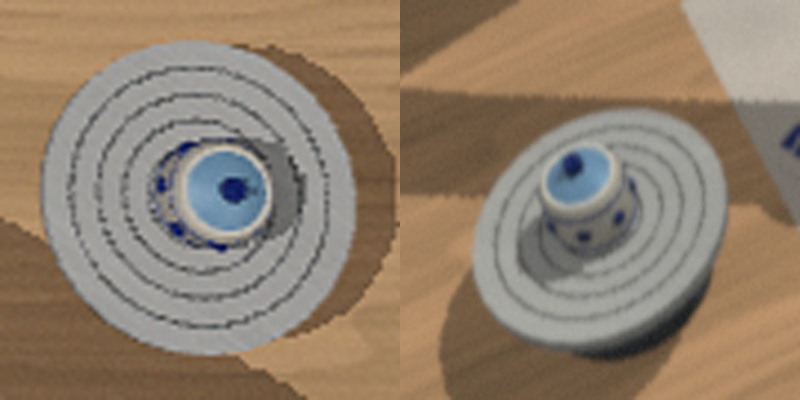

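Pot knob is at top pixel (459.8,252.6), against (459.4,252.3) predicted, so the pot is centred to within about 1 mm and upright. Next I'll fetch the tumbler.

Request:
arm_command:
  moves:
    - [[0,0,-20,0,0.8],[0,0,-30,0,0.8],[0,0,-10,0,0.8],[0,0,0,0,0.8],[0,0,0,0,0.8]]

```text
clock: 40.48
ee_pos: [380.6, 293.3, 124.1]
ee_rot: [179.9, -0.1, 100.8]
contact_force: [0.3, -0.2, -0.3]
opening: 0.799
```

Request:
arm_command:
  moves:
    - [[-0.8,0.3,-20,0,0.8],[0,0,-25,0,0.8],[0,0,-15,0,0.8],[0,0,-8,0,0.8],[0,0,-2,0,0.8],[0,0,0,0,0.8],[0,0,0,0,0],[0,0,0,0,0],[0,0,0,0,0],[0,0,0,0,0],[0,0,0,0,0]]

```text
clock: 41.85
ee_pos: [379.2, 293.6, 53.5]
ee_rot: [180.0, -0.0, 100.8]
contact_force: [-0.0, -0.4, 3.2]
opening: 0.597
```

Request:
arm_command:
  moves:
    - [[0,0,5,0,0],[0,0,15,0,0],[0,0,30,0,0],[0,0,40,0,0],[7.9,-10.5,40,0,0],[18.7,-24.7,0,0,0],[18.7,-24.7,0,0,0],[18.7,-24.7,0,0,0],[18.7,-24.7,0,0,0],[18.7,-24.7,0,0,0],[18.7,-24.7,0,0,0],[18.7,-24.7,0,0,0],[18.7,-24.7,0,0,0],[18.7,-24.7,0,0,0],[18.7,-24.7,0,0,0],[18.7,-24.7,0,0,0],[18.7,-24.7,0,0,0],[18.7,-24.7,0,0,0],[18.7,-24.7,0,0,0],[8.3,-10.9,0,0,0]]

```text
clock: 44.35
ee_pos: [657.1, -75.7, 183.6]
ee_rot: [-180.0, 0.0, 100.7]
contact_force: [-0.7, -0.2, -2.5]
opening: 0.599
```

Request:
arm_command:
  moves:
    - [[0,0,0,0,0],[0,0,-20,0,0],[0,0,-35,0,0],[0,0,-35,0,0],[0,0,-20,0,0],[0,0,-10,0,0],[0,0,-4,0,0],[0,0,0,0,0],[0,0,0,0,0]]

```text
clock: 45.48
ee_pos: [657.7, -74.0, 60.2]
ee_rot: [179.9, 0.0, 100.8]
contact_force: [-0.0, -0.1, -1.6]
opening: 0.601
```

Request:
arm_command:
  moves:
    - [[-0.2,0.3,-2.5,0,0],[0,0,-1.5,0,0],[0,0,-0.8,0,0],[0,0,-0.4,0,0],[0,0,0,0,0],[0,0,0,0,0]]

```text
clock: 46.22
ee_pos: [656.9, -73.4, 55.5]
ee_rot: [180.0, -0.0, 100.8]
contact_force: [-3.5, 1.2, 7.2]
opening: 0.602
```

Request:
arm_command:
  moves:
    - [[0,0,0,0,0.8],[0,0,0,0,0.8],[0,0,0,0,0.8],[0,0,10,0,0.8],[0,0,35,0,0.8],[0,0,40,0,0.8],[0,0,40,0,0.8],[-14.9,25.5,0,0,0.8],[-14.9,25.5,0,0,0.8],[-14.9,25.5,0,0,0.8],[-14.9,25.5,0,0,0.8],[-14.9,25.5,0,0,0.8],[-14.9,25.5,0,0,0.8],[-14.9,25.5,0,0,0.8],[-14.9,25.5,0,0,0.8],[-14.9,25.5,0,0,0.8],[-14.9,25.5,0,0,0.8],[-14.9,25.5,0,0,0.8],[-14.9,25.5,0,0,0.8],[-14.9,25.5,0,0,0.8]]

```text
clock: 48.72
ee_pos: [462.9, 258.7, 179.7]
ee_rot: [179.9, -0.0, 100.8]
contact_force: [-0.5, 0.3, -0.7]
opening: 0.797
```

Request:
arm_command:
  moves:
    - [[0,0,0,0,0.8],[0,0,-20,0,0.8],[0,0,-30,0,0.8],[0,0,-5,0,0.8],[0,0,0,0,0.8],[0,0,0,0,0.8]]

```text
clock: 49.48
ee_pos: [464.0, 258.0, 125.1]
ee_rot: [179.9, -0.0, 100.8]
contact_force: [-0.4, 0.7, 0.0]
opening: 0.803
```

Request:
arm_command:
  moves:
    - [[-0.3,0,-20,0,0.8],[0,0,-25,0,0.8],[0,0,-16,0,0.8],[0,0,-8,0,0.8],[0,0,-2.5,0,0.8],[0,0,0,0,0.8],[0,0,0,0,0],[0,0,0,0,0],[0,0,0,0,0],[0,0,0,0,0],[0,0,0,0,0]]

```text
clock: 50.85
ee_pos: [463.1, 258.2, 52.8]
ee_rot: [180.0, -0.0, 100.8]
contact_force: [0.2, 0.7, 3.1]
opening: 0.585
```

Request:
arm_command:
  moves:
    - [[0,0,5,0,0],[0,0,15,0,0],[0,0,30,0,0],[0,0,35,0,0],[6.8,-8.2,40,0,0],[13.2,-16,0,0,0],[13.2,-16,0,0,0],[13.2,-16,0,0,0],[13.2,-16,0,0,0],[13.2,-16,0,0,0],[13.2,-16,0,0,0],[13.2,-16,0,0,0],[13.2,-16,0,0,0],[13.2,-16,0,0,0],[13.2,-16,0,0,0],[13.2,-16,0,0,0],[13.2,-16,0,0,0],[6.8,-8.2,0,0,0],[0,0,0,0,0]]

```text
clock: 53.22
ee_pos: [635.1, 48.6, 177.3]
ee_rot: [-180.0, 0.0, 100.7]
contact_force: [-0.0, -0.2, -1.5]
opening: 0.589
```

Request:
arm_command:
  moves:
    - [[0,0,0,0,0],[0,0,-20,0,0],[0,0,-35,0,0],[0,0,-33,0,0],[0,0,-20,0,0],[0,0,-8,0,0],[0,0,-3,0,0],[0,0,0,0,0],[0,0,0,0,0]]

```text
clock: 54.35
ee_pos: [635.5, 49.6, 59.5]
ee_rot: [179.9, -0.0, 100.8]
contact_force: [0.4, -0.5, -1.3]
opening: 0.586
```

Request:
arm_command:
  moves:
    - [[0,0,-2.5,0,0],[0,0,-1.5,0,0],[0,0,-0.8,0,0],[0,0,-0.4,0,0],[0,0,0,0,0],[0,0,0,0,0]]

```text
clock: 55.1
ee_pos: [634.9, 49.7, 54.8]
ee_rot: [180.0, -0.1, 100.8]
contact_force: [-2.7, 0.9, 8.3]
opening: 0.585
```

Request:
arm_command:
  moves:
    - [[0,0,0,0,0.8],[0,0,0,0,0.8],[0,0,0,0,0.8],[0,0,10,0,0.8],[0,0,35,0,0.8],[0,0,40,0,0.8],[0,0,40,0,0.8],[-14,22.9,0,0.1208,0.8],[-14,22.9,0,0.1208,0.8],[-14,22.9,0,0.1208,0.8],[-14,22.9,0,0.1208,0.8],[-14,22.9,0,0.1208,0.8],[-14,22.9,0,0.1208,0.8],[-14,22.9,0,0.1208,0.8],[-14,22.9,0,0.1208,0.8],[-14,22.9,0,0.1208,0.8],[-14,22.9,0,0.1208,0.8],[-14,22.9,0,0.1208,0.8],[-14,22.9,0,0.1208,0.8],[-14,22.9,0,0.1208,0.8]]

```text
clock: 57.6
ee_pos: [452.6, 347.8, 179.0]
ee_rot: [180.0, 0.1, -169.0]
contact_force: [0.6, 0.2, -0.0]
opening: 0.8
```

Request:
arm_command:
  moves:
    - [[0,0,0,0,0.8],[0,0,-20,0,0.8],[0,0,-30,0,0.8],[0,0,-5,0,0.8],[0,0,0,0,0.8],[0,0,0,0,0.8]]

```text
clock: 58.35
ee_pos: [453.7, 347.5, 124.5]
ee_rot: [179.9, 0.1, -169.3]
contact_force: [-0.3, 0.5, 0.1]
opening: 0.798
```

Request:
arm_command:
  moves:
    - [[-0.3,0,-20,0,0.8],[0,0,-25,0,0.8],[0,0,-16,0,0.8],[0,0,-8,0,0.8],[0,0,-2.5,0,0.8],[0,0,0,0,0.8],[0,0,0,0,0],[0,0,0,0,0],[0,0,0,0,0],[0,0,0,0,0],[0,0,0,0,0]]

```text
clock: 59.72
ee_pos: [452.7, 347.4, 52.1]
ee_rot: [180.0, 0.0, -169.2]
contact_force: [-1.1, -0.2, 3.6]
opening: 0.595
```

Request:
arm_command:
  moves:
    - [[0,0,5,0,0],[0,0,15,0,0],[0,0,30,0,0],[0,0,40,0,0],[6,-14.4,45,0,0],[6,-14.4,0,0,0],[11,-26.3,0,0,0],[11,-26.3,0,0,0],[11,-26.3,0,0,0],[11,-26.3,0,0,0],[11,-26.3,0,0,0],[11,-26.3,0,0,0],[11,-26.3,0,0,0],[11,-26.3,0,0,0],[11,-26.3,0,0,0],[11,-26.3,0,0,0],[11,-26.3,0,0,0],[11,-26.3,0,0,0],[6,-14.4,0,0,0],[4,-10,0,0,0]]

```text
clock: 62.22
ee_pos: [606.1, -22.0, 186.2]
ee_rot: [180.0, -0.1, -169.2]
contact_force: [0.0, 0.6, -1.4]
opening: 0.588
```

Request:
arm_command:
  moves:
    - [[0,0,0,0,0],[0,0,-15,0,0],[0,0,-15,0,0],[0,0,0,0,0],[0,0,0,0,0]]

```text
clock: 62.85
ee_pos: [606.5, -21.3, 156.6]
ee_rot: [180.0, -0.0, -169.2]
contact_force: [1.1, -0.3, -1.5]
opening: 0.588
```

Run:
```python
from h import *
S=grab_frame('scene'); s=read_state(); print(s['ee_pos'],s['ee_rot'],s['clock'],s['contact_force'])
b=S['frame'][130:310,250:430]; save('d8.png',cv2.resize(b,None,fx=3,fy=3,interpolation=2))
```

```text
[606.74561572 -21.40478373 157.01029961] [-1.79996474e+02  3.02006751e-02 -1.69205709e+02] 62.9 [-0.19383527 -0.7354344  -1.83468766]
```

View pics/d8.png

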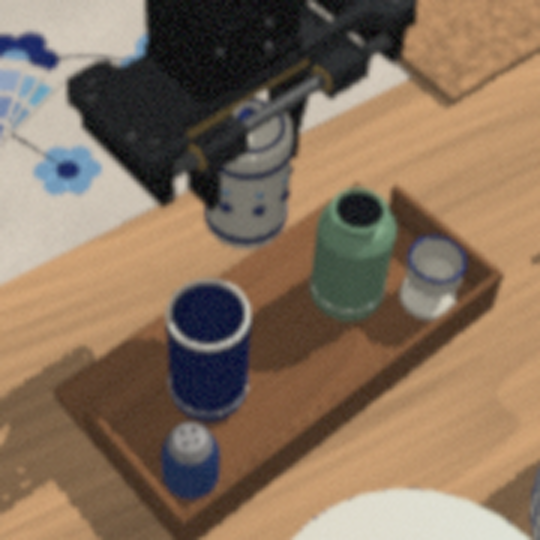

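The tumbler at (208,350), vase at (350,255), egg cup and shaker are all upright on the stand. The canister hangs above its place, so I'll lower it.

Request:
arm_command:
  moves:
    - [[0.5,0,-20,0,0],[0,0,-30,0,0],[0,0,-25,0,0],[0,0,-15,0,0],[0,0,-6,0,0],[0,0,-2,0,0],[0,0,0,0,0],[0,0,0,0,0]]

```text
clock: 63.9
ee_pos: [607.5, -21.5, 59.5]
ee_rot: [-180.0, 0.1, -169.2]
contact_force: [-0.4, 0.1, -1.6]
opening: 0.588
```

Request:
arm_command:
  moves:
    - [[0,0.1,-2.5,0,0],[0,0,-2,0,0],[0,0,-1,0,0],[0,0,-0.4,0,0],[0,0,0,0,0],[0,0,0,0,0]]

```text
clock: 64.65
ee_pos: [607.0, -21.4, 54.1]
ee_rot: [180.0, 0.0, -169.2]
contact_force: [-3.6, 1.0, 7.1]
opening: 0.592
```

Request:
arm_command:
  moves:
    - [[0,0,0,0,0.74],[0,0,0,0,0.74],[0,0,0,0,0.74],[0,0,8,0,0.74],[0,0,20,0,0.74],[0,0,35,0,0.74],[0,0,40,0,0.74],[0,0,40,0,0.74],[-10,30,0,0,0.74],[-10,30,0,0,0.74],[-10,30,0,0,0.74],[-10,30,0,0,0.74],[-10,30,0,0,0.74],[-10,30,0,0,0.74],[-10,30,0,0,0.74],[-10,30,0,0,0.74],[-10,30,0,0,0.74],[-10,30,0,0,0.74],[0,0,0,0,0.74],[0,0,0,0,0.74]]

```text
clock: 67.15
ee_pos: [507.4, 277.5, 196.1]
ee_rot: [-180.0, 0.0, -169.3]
contact_force: [-0.2, -0.4, 0.3]
opening: 0.74
```

Run:
```python
from h import *
T=grab_frame('top'); S=grab_frame('scene'); s=read_state(); print(s['ee_pos'],s['clock'],s['contact_force'])
a=T['frame'][120:210,255:395]; b=cv2.imread('pics/top0.png')[120:210,255:395]
c=S['frame'][150:310,90:420]
f=lambda i:cv2.resize(i,(390,250),interpolation=2)
save('e.png',np.vstack([np.hstack([f(b),f(a)]),cv2.resize(c,(780,345),interpolation=2)[:345]]))
# shift before/after per piece patch (top view)
g=[cv2.cvtColor(x,6).astype(np.float32) for x in(cv2.imread('pics/top0.png'),T['frame'])]
ct=lambda x,y:(int(255+x/5.7),int(120+y/5.7))
for n,(x,y) in dict(tumbler=(542,197),can=(416,304),vase=(248,242),egg=(146,208),shaker=(618,137)).items():
    u,v=ct(x,y); r=7
    t=cv2.resize(g[0][v-r:v+r+1,u-r:u+r+1],None,fx=8,fy=8,interpolation=2); m=cv2.resize(g[1][v-r-5:v+r+6,u-r-5:u+r+6],None,fx=8,fy=8,interpolation=2)
    _,q,_,l=cv2.minMaxLoc(cv2.matchTemplate(m,t,5)); print(n,round(q,3),l[0]/8-5,l[1]/8-5)
```

```text
[507.63892833 276.99547468 196.02518926] 67.25 [-0.00693466 -0.74015998 -1.03531557]
tumbler 0.943 -0.125 0.375
can 0.949 0.375 0.125
vase 0.979 0.125 0.75
egg 0.996 0.0 0.0
shaker 0.977 -0.125 0.125
```

View pics/e.png

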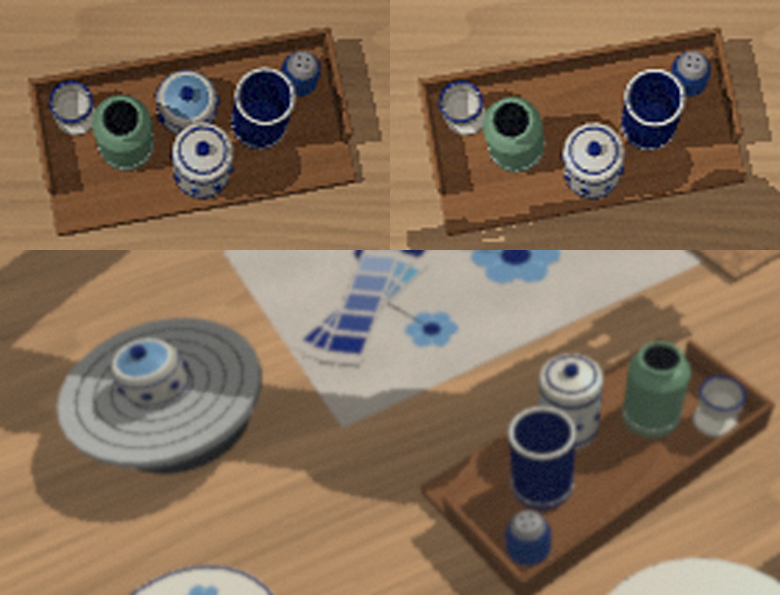

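Before and after agree. Each tall piece is back within 1 px (about 2 mm), the egg cup and shaker haven't moved, and the pot stands upright on the wheel. Handing in.

```bash
python3 -c "from workcell import *; print(hand_in())"
```

```text
the job is handed in; nothing more can be done
None
```

The job is done and handed in, at about 67 s of the 144 s allowed. I set the canister, vase and tumbler aside on the cork mat. Then I stood the sugar pot on the banding wheel, and put the tumbler, vase and canister back on the stand.

- **Tall pieces:** all three stand upright. Compared with the first top-camera image they are off by about 0.4 px (tumbler), 0.4 px (canister) and 0.75 px (vase), so 1 to 2 mm.
- **Egg cup and shaker:** no shift for the egg cup and about 0.2 px for the shaker.
- **Pot:** its knob was within about 0.5 px (1 mm) of the predicted wheel centre, and it stood upright.
- **Forces and clearance:** wrist force readings between moves stayed under about 10 N, with no sign of unplanned contact. The gripper was empty, clear of everything and still when I handed in.

None of the checks failed. The two cameras disagreed by about 1 to 4 mm on the first positions (10 mm on a rough reading of the mat centre). For the returns I used the arm's own recorded grasp positions instead.

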